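Clear the paste tin off the sliding clamp and clamp the tube

ROBOT

A 6-joint arm with a two-finger parallel gripper is mounted at the origin on the work surface. World frame = base frame: x ahead of the robot, y to its left, z up, the work surface at z = 0. Lengths are in mm, angles in degrees, forces in N, time in s.
With the tool pointing down it reaches from about 300 to 750 mm from the base axis. Payload 8.5 kg.
Tool frame: the origin (TCP) lies between the finger pads; the fingertips stand 8 mm ahead of it and the grasp point (between the pads) lies 11 mm behind it; z points along the fingers, y is the line along which they close (so a half turn about z gives the same grasp; the last joint's range is limited). The gripper opens to 88 mm and grips with 3 to 60 N. Pads are 18 mm wide; open, the fingers measure 123 mm over their backs; the gripper's body (75 mm by 187 mm) begins 45 mm behind the grasp point.
Start: joints at [60.946, 21.807, 74.336, -0, 83.858, -12.336], TCP at [158.214, 526.734, 246.748] pointing down, gripper open.
Joint ranges: [-178.18, 178.18], [-50.72, 133.34], [12.68, 142.11], [-81.47, 261.47], [9.98, 163.14], [-165.26, 165.26]. Speed limits (degrees/s): [136.94, 136.94, 180, 180, 180, 180].

INTERFACE

Orientations are given as [roll, pitch, yaw] about the fixed x, y, z axes, in that order (R = Rz(yaw) Ry(pitch) Rx(roll)).
In Python, from rig import ctrl gives the robot as it stands.
- The arm moves only by the tool servo_tool, never from a script. Its arguments are lists of equal length, an entry for each row: "grip": the opening, from -1 (shut) to 1 (fully open); "travel": the shift along the world's x, y, z normalised to -1 to 1, where 1 is 0.2 m, a list of three; "twist": the turn about the world's z normalised to -1 to 1, where 1 is pi/2 rad. A call has 1 to 20 rows; each row shifts and turns the commanded pose from where the row before left it; what a row does not reach is not made up. A row lasts 1/8 s, in which the tool goes at most 62.5 mm and 10.7 degrees, less where a joint would pass 70% of its speed; a pose out of reach is approached as far as the arm can. A call with a number of a shift or a turn outside -1 to 1 is refused whole. A call with a gripper value outside its range is refused whole. The fingers move at their own pace and stop on an object; "newtons" is the grip in N (left out, the last holds). Time passes only in rows, so rows that do not move let the fingers close. It gives the time, the measured TCP pose, the force, the opening and the grip force at its end, in the units of the state.
- ctrl.observe(): the state, without advancing time (a new reading comes with each control period).
- ctrl.read_camera(name): name is "side" or "top"; returns a dict with "image" (420x560x3 uint8, red, green, blue), "K" (3x3 intrinsics, pixels), "distortion" ([k1, k2, p1, p2, k3] as OpenCV has them; the pictures are not rectified), "R" (3x3) and "t" (3): a world point X has camera coordinates R X + t. Camera axes: x right, y down, z forward; pixel columns grow to the right and rows downward; lengths in mm; the calibration is good to about 2 mm. A picture is of the moment at which its call begins. There is no depth.
- ctrl.job_done(): hands the job in; it is judged then, once.
The state is a dict: "time_s": time; "qpos": joint angles; "joint_vel": joint speeds; "joint_torque": joint torques, N m; "tool_pos": TCP position; "orientation": TCP orientation; "ft_force": force on the tool from outside, world axes, zero at the start; "moment": the same for the moment, N m; "finger_gap": finger opening in mm; "grasp_force": force on a finger pad.
Only numpy, scipy, OpenCV 4.12 (cv2) and the standard library are available. Lean on these libraries where they do the work, as an engineer would, in place of code of your own. Each camera call takes 0.05 s, during which the arm holds its last target. There are 200 camera calls.

TASK

Someone has parked the red paste tin on the bed of the sliding clamp: lift it off and stand it upright on the round rubber mat, without dropping it. Then slide the clamp's jaw along until the piece of square tube is squeezed square between jaw and stop with the jaw's sprung brass pad pushed in about halfway or more, without ramming it, and let go so that it stays clamped. Leave the spray can, the jar and the wrench where they are.

Things in the scene. Friction and masses are not known exactly. Their poses are not given: they have to be found in the camera images.
- tin: red lidded tin with a white band, 68 mm diameter, 74 mm tall, with a fixed arch handle over it; about 0.45 kg. It stands on the clamp bed between the jaw's pad and the tube. Origin: centre of its underside, z up, x along the handle bar
- tin_grip (a point): middle of the tin's handle: a level black bar along the tin's x axis, 16 mm thick and 50 mm long, 135 mm above the tin's underside; 60 mm of free space below the bar; the two 6 mm arch legs stand 36 mm either side
- mat: black round rubber mat, 124 mm diameter, 4 mm thick, fixed on the table; origin: centre of its underside (on the table)
- clamp: fixed steel bed of the sliding clamp, 90 (x) by 412 (y) by 24 mm high; origin: centre of its underside. The jaw slides along +y towards a blue stop block (80 wide, 25 thick, 50 mm tall) bolted near the +y end, its face square to y. The stop is set anew each time, face 105 to 135 mm from the bed's centre; its place is not measured: feel for it
- jaw: blue jaw block, 80 (x) by 40 (y) by 50 mm tall; origin: centre of its underside; slides 240 mm along +y from y = -165 mm of the bed, takes about 11 N and stays where left. On its +y side a brass pad, 70 wide, 42 mm tall: its face is 42 mm from the origin when free; springs let it go in up to 8 mm (2.5 N to start, 9.7 N fully in, then rigid)
- jaw_grip (a point): point in the jaw's handle, an upright red square post of 18 by 18 mm and 45 mm tall on top of the jaw, sides along the jaw's x and y; this point is 75 mm above the jaw's origin, 25 mm above the jaw's blue top and 20 mm below the post's top. Take it from above
- tube: loose piece of dark steel square tube, 40 by 40 mm outside, 90 mm long, about 0.28 kg, lying across the bed between the tin and the stop, a little askew and clear of the stop. Origin: centre of its underside; x along its length
- spray: spray can with orange label, 52 mm diameter, 150 mm tall: leave alone. Origin: centre of its underside
- jar: closed jar with green lid, 66 mm diameter, 85 mm tall: leave alone. Origin: centre of its underside
- wrench: steel wrench, 200 mm long, lying along its x: leave alone. Origin: about its middle, underside
Mind the look-alikes: they are no part of the job. There is more than one size of the mat; the job needs the smallest.

How it is judged:
By the outcome, as a careful person would: the job done as asked, in the order asked, and still so for the second after the job is handed in, with the robot touching nothing.
It also fails if it takes over 61 s, if anything falls off the work surface, if the arm or the gripper's body presses on something with over 40 N, if the wrist force passes 120 N, or if a joint passes its speed limit or range.

## Working session

There is one attempt and no reset: what is moved stays moved. The work goes in short steps, Python scripts to look and compute and a tool call to move; the robot and the scene stay as the last step left them, time stands still between calls to the robot, and variables do not carry over. Pictures are saved under pics/ and viewed, at most 10 in all, crops included, and the job is handed in when it is done.

Besides the shell and the picture viewer there is one more tool, called after "Request:" as name([rows], argument=value, ...), one row to a line, values as JSON. servo_tool: Moves the arm, as the interface text tells. Its arguments: {"type":"object","properties":{"grip":{"type":"array","items":{"type":"number"}},"travel":{"type":"array","items":{"type":"array","items":{"type":"number"}}},"twist":{"type":"array","items":{"type":"number"}},"newtons":{"type":"number"}},"required":["grip","travel","twist"]}

```bash
mkdir -p pics
python3 - <<'E'
from rig import ctrl
import cv2, json, numpy as np
for n in("side","top"):
    c=ctrl.read_camera(n); cv2.imwrite(f"pics/{n}0.png",c["image"][:,:,::-1])
    np.savez(f"{n}0.npz",**c); print(n,np.round(c["K"],1).tolist(),c["distortion"],np.round(c["R"],3).tolist(),np.round(c["t"],1), np.round(-np.array(c["R"]).T@c["t"]))
print(ctrl.observe())
E
```

```text
side [[450.8, 0.0, 282.9], [0.0, 450.8, 215.3], [0.0, 0.0, 1.0]] [-0.15318535  0.          0.          0.          0.        ] [[0.995, -0.095, -0.011], [-0.065, -0.595, -0.801], [0.069, 0.798, -0.598]] [-483.8  148.3 1182.5] [ 409. -901.  821.]
top [[509.1, 0.0, 277.9], [0.0, 509.1, 204.4], [0.0, 0.0, 1.0]] [-0.06385689  0.          0.          0.          0.        ] [[0.025, -1.0, -0.014], [-0.992, -0.023, -0.124], [0.124, 0.017, -0.992]] [  12.2  490.7 1290.5] [ 327.    2. 1341.]
{'time_s': 0.1, 'qpos': array([ 6.09450507e+01,  2.18362911e+01,  7.43771691e+01,  7.94155394e-04,
        8.38564561e+01, -1.23331763e+01]), 'joint_vel': array([ 0.04065489, -0.18615566, -0.00992877,  0.11642497,  0.11246226,
       -0.04338072]), 'joint_torque': array([ 4.44523233e-03, -4.38644707e+01, -2.24914920e+01,  7.15474156e-02,
        3.41323530e-02, -4.14347221e-05]), 'tool_pos': array([158.11265579, 526.55029563, 246.22644326]), 'orientation': array([-1.79931866e+02, -1.57051147e-02,  1.63278132e+02]), 'ft_force': array([-0.26163773, -0.29149579,  0.26435959]), 'moment': array([-0.00025561, -0.01531039, -0.03657852]), 'grasp_force': 0.0, 'finger_gap': 88.10639958190329}
```

View pics/side0.png

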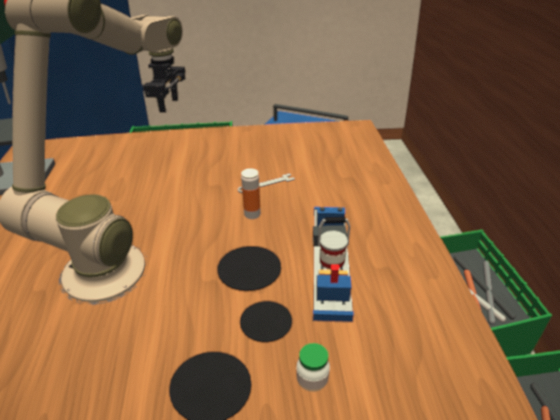

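View pics/top0.png

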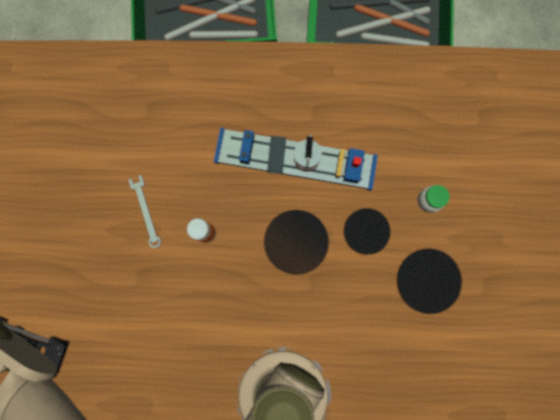

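The top view shows the clamp from (217,148) to (375,172), with the stop at (247,147), tube (277,155), tin (307,153) and jaw (354,165). The smallest mat is at (367,231) in top and (266,321) in side. I'll enlarge the clamp in both views.

Run:
```python
import cv2
a=cv2.imread("pics/top0.png")[118:198,205:395]; b=cv2.imread("pics/side0.png")[200:325,285:380]
cv2.imwrite("pics/topc.png",cv2.resize(a,None,fx=4,fy=4,interpolation=2)); cv2.imwrite("pics/sidec.png",cv2.resize(b,None,fx=4.8,fy=4.8,interpolation=2))
```

```text
(no output)
```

View pics/topc.png

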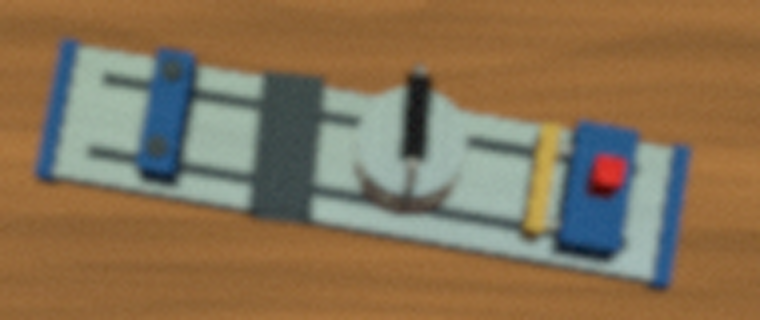

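View pics/sidec.png

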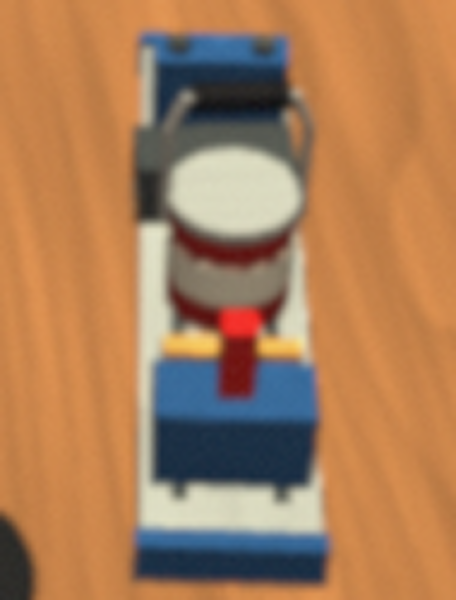

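The crops show, in top-crop pixels, the handle bar from (419,72) to (413,158), post top at about (610,173), and bed corners (63,40), (38,178), (690,147), (660,287). In side-crop pixels, the bar's middle is (241,96) and the post top (241,322).

```bash
cat > h.py <<'E'
import numpy as np, cv2
C={n:dict(np.load(n+"0.npz")) for n in("side","top")}
full={"top":lambda p:np.array([205,118])+(np.array(p,float)+.5)/4-.5,"side":lambda p:np.array([285,200])+(np.array(p,float)+.5)/4.8-.5}
def ray(n,px):
    c=C[n]; u=cv2.undistortPoints(np.array(px,float).reshape(1,1,2),c["K"],c["distortion"])[0,0]
    return -c["R"].T@c["t"], c["R"].T@np.array([*u,1])
def plane(n,px,z):
    o,d=ray(n,px); return o+d*(z-o[2])/d[2]
def tri(pt,ps):
    (a,d),(b,e)=ray("top",pt),ray("side",ps)
    s=np.linalg.lstsq(np.c_[d,-e],b-a,rcond=None)[0]; p,q=a+s[0]*d,b+s[1]*e
    return (p+q)/2, np.linalg.norm(p-q)
E
python3 - <<'E'
from h import *
np.set_printoptions(precision=1,suppress=True)
T,S=full["top"],full["side"]
print("bar",tri(T((417,115)),S((241,96)))); print("post",tri(T((610,173)),S((241,322))))
print("bar ends z159",plane("top",T((419,74)),159),plane("top",T((413,157)),159))
print("lid z98",plane("top",T((411,143)),98), plane("side",S((235,193)),98))
print("lid tri",tri(T((411,143)),S((235,193))))
cs=[plane("top",T(p),24) for p in((63,40),(38,178),(660,287),(690,147))]; print("bed",np.array(cs),np.mean(cs,0))
m=[(cs[0]+cs[1])/2,(cs[2]+cs[3])/2];v=m[0]-m[1]; print("len",np.linalg.norm(v),"y axis dir",np.degrees(np.arctan2(v[1],v[0])))
ss=[plane("side",S(p),24) for p in((138,535),(327,535))]; print("side -y end",np.array(ss))
print("post z119",plane("top",T((610,173)),119),plane("side",S((241,322)),119))
print("tube",np.array([plane("top",T(p),64) for p in((267,73),(325,78),(308,218),(252,213))]))
print("stop",np.array([plane("top",T(p),74) for p in((158,47),(193,53),(175,181),(140,175))]))
print("jaw",np.array([plane("top",T(p),74) for p in((582,122),(638,130),(612,255),(557,245))]))
for n in C:
    g=cv2.cvtColor(C[n]["image"],cv2.COLOR_RGB2GRAY); k,l,st,ce=cv2.connectedComponentsWithStats((g<55).astype(np.uint8))
    for i in range(1,k):
        if st[i][4]>500:
            p=[plane(n,(st[i][0]-.5+a*st[i][2],ce[i][1]),4)for a in(0,1)]; print(n,ce[i],plane(n,ce[i],4),"diam",np.linalg.norm(p[0]-p[1]))
E
```

```text
bar (array([612.2, -48.2, 158.9]), np.float64(5.1952630788537215))
post (array([ 590.5, -168.8,  117.3]), np.float64(1.8319750204735146))
bar ends z159 [639.9 -49.1 159. ] [589.4 -46.4 159. ]
lid z98 [611.8 -47.5  98. ] [609.3 -52.3  98. ]
lid tri (array([611.5, -47.6,  94.2]), np.float64(2.182857812482837))
bed [[ 694.   182.7   24. ]
 [ 599.9  195.5   24. ]
 [ 536.3 -214.9   24. ]
 [ 630.3 -234.7   24. ]] [615.1 -17.9  24. ]
len 418.7603369219704 y axis dir 81.25892104388649
side -y end [[ 536.7 -213.9   24. ]
 [ 627.4 -224.3   24. ]]
post z119 [ 591.  -168.6  119. ] [ 589.1 -170.8  119. ]
tube [[663.6  44.6  64. ]
 [661.1   7.2  64. ]
 [569.3  16.   64. ]
 [571.7  51.7  64. ]]
stop [[676.6 114.6  74. ]
 [673.1  92.   74. ]
 [589.4 100.8  74. ]
 [592.8 123.2  74. ]]
jaw [[ 633.4 -157.    74. ]
 [ 629.1 -192.6   74. ]
 [ 548.1 -176.4   74. ]
 [ 553.6 -141.6   74. ]]
side [ 6.1 62.2] [-1213.8  2138.3     4. ] diam 151.04854890032178
side [92.6 13.1] [-961.5 3516.1    4. ] diam 740.821320624773
side [495.9 134.7] [1440.3  651.4    4. ] diam 715.9755716211687
side [97.5 86.9] [-368.7 1432.     4. ] diam 883.3459688623973
side [117.8 248.6] [24.3 83.   4. ] diam 95.2245146650022
side [505.  273.6] [1066.9 -133.7    4. ] diam 253.228437131314
side [248.8 268.2] [392.9 -32.6   4. ] diam 163.52493065963804
side [265.6 321.4] [ 425.2 -216.3    4. ] diam 116.18696815757887
side [210. 387.] [ 299.9 -379.8    4. ] diam 167.449843282455
side [536.  364.7] [1005.5 -418.5    4. ] diam 120.45724940049158
top [444.  22.] [1019.7 -428.6    4. ] diam 36.84350615433835
top [366.6 231. ] [ 428.6 -210.6    4. ] diam 121.18440980668463
top [296.  241.4] [396.8 -25.4   4. ] diam 165.30230469859566
top [428.8 280.7] [ 302.2 -373.9    4. ] diam 168.12691955712612
top [ 34.1 347.9] [ 99.1 655.2   4. ] diam 188.32056805247115
```

Measured results, averaged over both views:

| Item | Measurement |
|---|---|
| Tin handle | (611, -49.5, 159), yaw about -3° |
| Post | (590, -170), top at z 118 |
| Clamp yaw | about -8.7° |
| Mat (smallest) | (427, -213.5) |

The heights agree with the text. Next I move over the tin.

Request:
servo_tool([
  [0.15,-0.192,0],
  [0.151,-0.192,0],
  [0.151,-0.192,0],
  [0.151,-0.192,0],
  [0.151,-0.192,0],
  [0.151,-0.192,0],
  [0.151,-0.192,0],
  [0.151,-0.192,0],
  [0.151,-0.192,0],
  [0.151,-0.192,0],
  [0.151,-0.192,0],
  [0.151,-0.192,0],
  [0.151,-0.192,0],
  [0.151,-0.192,0],
  [0.151,-0.192,0],
  [0,0,0],
  [0,0,0],
  [0,0,0],
], grip=[1,1,1,1,1,1,1,1,1,1,1,1,1,1,1,1,1,1], twist=[0.01,0.01,0.01,0.01,0.01,0.01,0.01,0.01,0.01,0.01,0.01,0.01,0.01,0.01,0.01,0,0,0], newtons=25)

```text
time_s: 2.35
tool_pos: [610.5, -48.2, 247.0]
orientation: [180.0, -0.0, 176.8]
ft_force: [0.3, 0.6, -0.4]
finger_gap: 88.2
grasp_force: 0.0
```

Request:
servo_tool([
  [0,-0.005,-0.1],
  [0,0,-0.1],
  [0,0,-0.1],
  [0,0,-0.1],
  [0,0,-0.06],
  [0,0,-0.035],
  [0,0,0],
  [0,0,0],
], grip=[1,1,1,1,1,1,1,1], twist=[0,0,0,0,0,0,0,0])

```text
time_s: 3.35
tool_pos: [611.3, -50.3, 148.4]
orientation: [-180.0, 0.1, 176.8]
ft_force: [0.2, 0.8, -0.4]
finger_gap: 87.9
grasp_force: 0.0
```

Run:
```python
from rig import ctrl
import cv2
c=ctrl.read_camera("side")["image"][:,:,::-1]; cv2.imwrite("pics/s1.png",cv2.resize(c[130:330,240:420],None,fx=3,fy=3,interpolation=2))
```

```text
(no output)
```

View pics/s1.png

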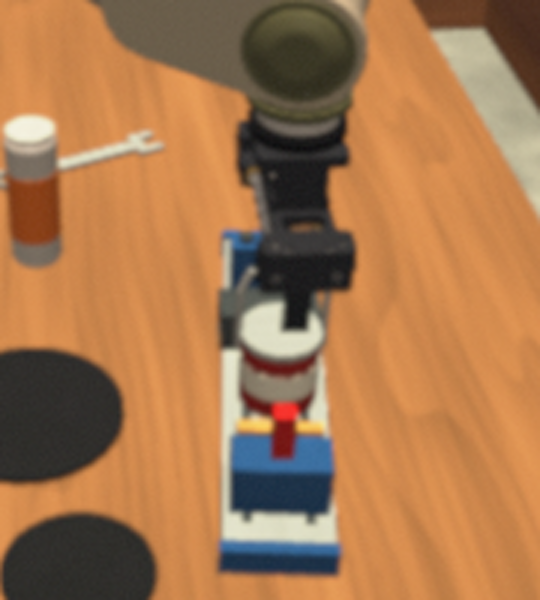

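The fingers straddle the handle: the near finger is at (297,310), inside the legs at (245,280) and (325,300). I'll close now.

Request:
servo_tool([
  [0,0,0],
  [0,0,0],
  [0,0,0],
  [0,0,0],
  [0,0,0],
  [0,0,0],
  [0,0,0],
  [0,0,0],
  [0,0,0],
  [0,0,0],
], grip=[-0.3,-0.5,-0.6,-1,-1,-1,-1,-1,-1,-1], twist=[0,0,0,0,0,0,0,0,0,0], newtons=30)

```text
time_s: 4.65
tool_pos: [611.0, -50.1, 147.8]
orientation: [180.0, 0.0, 176.8]
ft_force: [0.9, 1.5, 1.7]
finger_gap: 14.4
grasp_force: 29.4
```

Request:
servo_tool([
  [0,0,0.03],
  [0,0,0.06],
  [0,0,0.1],
  [0,0,0.1],
  [0,0,0.08],
  [0,0,0.03],
  [0,0,0],
  [0,0,0],
], grip=[-1,-1,-1,-1,-1,-1,-1,-1], twist=[0,0,0,0,0,0,0,0])

```text
time_s: 5.65
tool_pos: [610.8, -50.2, 227.0]
orientation: [180.0, -0.1, 176.8]
ft_force: [0.5, -0.4, -4.1]
finger_gap: 14.6
grasp_force: 29.9
```

Request:
servo_tool([
  [-0.03,-0.027,0],
  [-0.06,-0.053,0],
  [-0.09,-0.08,0],
  [-0.1,-0.088,0],
  [-0.1,-0.088,0],
  [-0.1,-0.089,0],
  [-0.1,-0.089,0],
  [-0.1,-0.089,0],
  [-0.1,-0.088,0],
  [-0.08,-0.07,0],
  [-0.04,-0.036,0],
  [-0.02,-0.018,0],
  [0,0,0],
  [0,0,0],
  [0,0,0],
  [0,0,0],
], grip=[-1,-1,-1,-1,-1,-1,-1,-1,-1,-1,-1,-1,-1,-1,-1,-1], twist=[0,0,0,0,0,0,0,0,0,0,0,0,0,0,0,0])

```text
time_s: 7.65
tool_pos: [427.2, -213.1, 227.7]
orientation: [180.0, -0.0, 176.8]
ft_force: [0.5, -0.9, -4.0]
finger_gap: 14.3
grasp_force: 29.9
```

Request:
servo_tool([
  [0,0,-0.04],
  [0,0,-0.08],
  [0,0,-0.1],
  [0,0,-0.1],
  [0,0,-0.08],
  [0,0,-0.04],
  [0,0,-0.02],
  [0,0,-0.01],
  [0,0,0],
  [0,0,0],
], grip=[-1,-1,-1,-1,-1,-1,-1,-1,-1,-1], twist=[0,0,0,0,0,0,0,0,0,0])

```text
time_s: 8.9
tool_pos: [427.1, -213.4, 134.0]
orientation: [-180.0, 0.0, 176.8]
ft_force: [-0.1, 0.0, -4.5]
finger_gap: 14.8
grasp_force: 29.9
```

Run:
```python
from rig import ctrl
import cv2, numpy as np
c=ctrl.read_camera("side")["image"][:,:,::-1]; t=ctrl.read_camera("top")["image"][:,:,::-1]
cv2.imwrite("pics/s2.png",np.hstack([cv2.resize(c[200:400,180:380],None,fx=2,fy=2,interpolation=2),cv2.resize(t[120:320,260:460],None,fx=2,fy=2,interpolation=2)]))
```

```text
(no output)
```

View pics/s2.png

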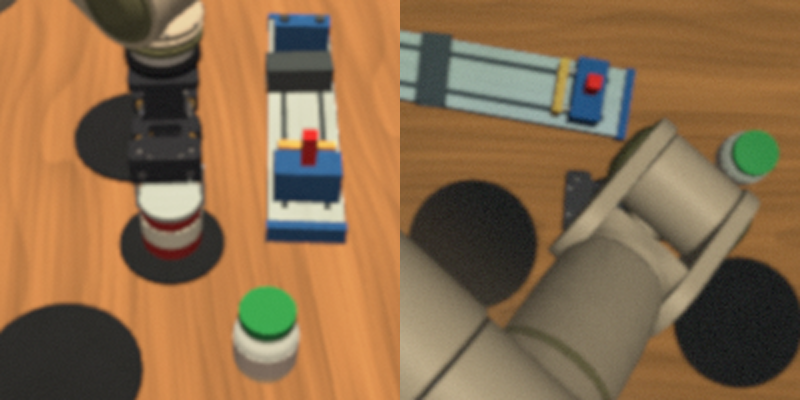

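The tin hangs upright, centred over the smallest mat (side crop: tin at (171,235), mat centre at (172,243)). I'll lower it gently.

Request:
servo_tool([
  [0,0,-0.008],
  [0,0,-0.007],
  [0,0,-0.005],
  [0,0,-0.004],
  [0,0,-0.004],
  [0,0,0],
  [0,0,0],
  [0,0,0],
  [0,0,0],
], grip=[-1,-1,-1,-1,-1,-1,-1,-1,-1], twist=[0,0,0,0,0,0,0,0,0])

```text
time_s: 10.12
tool_pos: [427.0, -213.3, 128.2]
orientation: [-180.0, 0.0, 176.8]
ft_force: [-0.2, -1.2, -4.1]
finger_gap: 14.8
grasp_force: 29.9
```

Request:
servo_tool([
  [0,0,-0.004],
  [0,0,-0.003],
  [0,0,-0.002],
  [0,0,0],
  [0,0,0],
  [0,0,0],
], grip=[-1,-1,-1,-1,-1,-1], twist=[0,0,0,0,0,0])

```text
time_s: 10.88
tool_pos: [427.6, -213.4, 127.6]
orientation: [-179.9, 0.1, 176.8]
ft_force: [-1.0, 2.7, 8.6]
finger_gap: 14.7
grasp_force: 28.6
```

It touches the mat, so I'll release and rise.

Request:
servo_tool([
  [0,0,0.003],
  [0,0,0],
  [0,0,0],
  [0,0,0],
  [0,0,0],
  [0,0,0],
  [0,0,0.05],
  [0,0,0.1],
  [0,0,0.15],
  [0,0,0.1],
  [0,0,0.05],
  [0,0,0],
  [0,0,0],
], grip=[-1,-1,-0.5,-0.2,0,0.3,0.3,0.3,0.3,0.3,0.3,0.3,0.3], twist=[0,0,0,0,0,0,0,0,0,0,0,0,0])

```text
time_s: 12.5
tool_pos: [426.8, -213.1, 216.3]
orientation: [180.0, -0.1, 176.8]
ft_force: [-0.4, 0.2, 0.9]
finger_gap: 57.7
grasp_force: 0.0
```

Request:
servo_tool([
  [0.05,0.013,0],
  [0.09,0.024,0],
  [0.12,0.032,0],
  [0.12,0.032,0],
  [0.12,0.032,0],
  [0.12,0.032,0],
  [0.1,0.027,0],
  [0.06,0.016,0],
  [0.036,0.008,0],
  [0,0,0],
  [0,0,0],
  [0,0,0],
], grip=[0.3,0.3,0.3,0.3,0.3,0.3,0.3,0.3,0.3,0.3,0.3,0.3], twist=[-0.01,-0.01,-0.01,-0.01,-0.01,-0.011,0,0,0,0,0,0])

```text
time_s: 14.0
tool_pos: [589.9, -170.2, 217.2]
orientation: [-180.0, 0.0, 171.3]
ft_force: [0.0, 0.0, 0.1]
finger_gap: 56.7
grasp_force: 0.0
```

Request:
servo_tool([
  [0,0,-0.05],
  [0,0,-0.1],
  [0,0,-0.12],
  [0,0,-0.12],
  [0,0,-0.1],
  [0,0,-0.06],
  [0,0,-0.04],
  [0,0,-0.03],
  [0,0,-0.015],
  [0,0,0],
  [0,0,0],
], grip=[0.3,0.3,0.3,0.3,0.3,0.3,0.3,0.3,0.3,0.3,0.3], twist=[0,0,0,0,0,0,0,0,0,0,0])

```text
time_s: 15.38
tool_pos: [590.4, -170.1, 90.3]
orientation: [-180.0, 0.0, 171.3]
ft_force: [-0.9, 1.0, -0.5]
finger_gap: 57.1
grasp_force: 0.0
```

Run:
```python
from rig import ctrl
import cv2, numpy as np
c=ctrl.read_camera("side")["image"][:,:,::-1]; t=ctrl.read_camera("top")["image"][:,:,::-1]
cv2.imwrite("pics/s3.png",np.hstack([cv2.resize(c[200:350,220:370],None,fx=2.6,fy=2.6,interpolation=2),cv2.resize(t[120:270,260:410],None,fx=2.6,fy=2.6,interpolation=2)]))
```

```text
(no output)
```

View pics/s3.png

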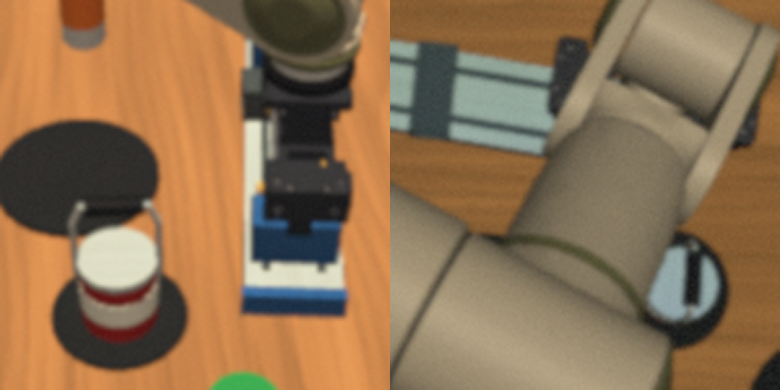

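The tin stands upright and well inside the mat. The near finger is in front of the post at about (300,220). I'll close on the post.

Request:
servo_tool([
  [0,0,-0.006],
  [0,0,0],
  [0,0,0],
  [0,0,0],
  [0,0,0],
  [0,0,0],
  [0,0,0],
  [0,0,0],
], grip=[0,-0.3,-0.5,-1,-1,-1,-1,-1], twist=[0,0,0,0,0,0,0,0], newtons=40)

```text
time_s: 16.48
tool_pos: [590.3, -169.2, 88.8]
orientation: [179.9, -0.0, 171.3]
ft_force: [2.0, 5.2, 0.7]
finger_gap: 17.9
grasp_force: 40.0
```

Request:
servo_tool([
  [0.0038,0.0247,0],
  [0.0076,0.0494,0],
  [0.0076,0.0494,0],
  [0.0076,0.0494,0],
  [0.0076,0.0494,0],
  [0.0076,0.0494,0],
  [0.0076,0.0494,0],
  [0.0076,0.0494,0],
  [0.0076,0.0494,0],
  [0.0076,0.0494,0],
  [0.0076,0.0494,0],
  [0.0076,0.0494,0],
  [0.0076,0.0494,0],
  [0.0038,0.0247,0],
  [0,0,0],
  [0,0,0],
], grip=[-1,-1,-1,-1,-1,-1,-1,-1,-1,-1,-1,-1,-1,-1,-1,-1], twist=[0,0,0,0,0,0,0,0,0,0,0,0,0,0,0,0])

```text
time_s: 18.48
tool_pos: [609.9, -43.1, 88.8]
orientation: [-179.9, 0.0, 171.3]
ft_force: [-0.8, -6.0, -0.3]
finger_gap: 17.7
grasp_force: 40.0
```

Request:
servo_tool([
  [0.003,0.0198,0],
  [0.003,0.0198,0],
  [0.003,0.0198,0],
  [0.003,0.0198,0],
  [0.003,0.0198,0],
], grip=[-1,-1,-1,-1,-1], twist=[0,0,0,0,0])

```text
time_s: 19.1
tool_pos: [612.8, -24.5, 88.8]
orientation: [-179.7, -0.0, 171.2]
ft_force: [-3.0, -14.3, -0.0]
finger_gap: 17.3
grasp_force: 40.1
```

Request:
servo_tool([
  [0.003,0.0198,0],
  [0.003,0.0198,0],
  [0.003,0.0198,0],
  [0.003,0.0198,0],
  [0.003,0.0198,0],
], grip=[-1,-1,-1,-1,-1], twist=[0,0,0,0,0])

```text
time_s: 19.73
tool_pos: [615.8, -4.8, 88.8]
orientation: [-179.7, 0.0, 171.2]
ft_force: [-2.8, -13.4, -1.0]
finger_gap: 17.7
grasp_force: 40.1
```

Request:
servo_tool([
  [0.0015,0.0099,0],
  [0.0015,0.0099,0],
  [0.0015,0.0099,0],
  [0.0015,0.0099,0],
], grip=[-1,-1,-1,-1], twist=[0,0,0,0])

```text
time_s: 20.23
tool_pos: [617.0, 3.1, 88.8]
orientation: [-179.7, -0.0, 171.2]
ft_force: [-2.4, -12.7, -0.3]
finger_gap: 17.4
grasp_force: 40.1
```

Request:
servo_tool([
  [0.0011,0.0074,0],
  [0.0011,0.0074,0],
  [0.0011,0.0074,0],
  [0.0011,0.0074,0],
], grip=[-1,-1,-1,-1], twist=[0,0,0,0])

```text
time_s: 20.72
tool_pos: [617.9, 9.0, 88.7]
orientation: [-179.7, 0.0, 171.2]
ft_force: [-2.5, -13.2, 0.5]
finger_gap: 17.6
grasp_force: 40.1
```

Request:
servo_tool([
  [0.0008,0.005,0],
  [0.0008,0.005,0],
  [0.0008,0.005,0],
  [0.0008,0.005,0],
], grip=[-1,-1,-1,-1], twist=[0,0,0,0])

```text
time_s: 21.22
tool_pos: [618.6, 13.0, 88.7]
orientation: [-179.7, 0.0, 171.2]
ft_force: [-2.3, -13.8, 0.6]
finger_gap: 17.7
grasp_force: 40.1
```

Request:
servo_tool([
  [0.0008,0.005,0],
  [0.0008,0.005,0],
  [0.0008,0.005,0],
], grip=[-1,-1,-1], twist=[0,0,0])

```text
time_s: 21.6
tool_pos: [619.0, 16.0, 88.8]
orientation: [-179.7, -0.0, 171.2]
ft_force: [-2.2, -14.6, 0.6]
finger_gap: 17.6
grasp_force: 40.1
```

Request:
servo_tool([
  [0.0008,0.005,0],
  [0.0008,0.005,0],
], grip=[-1,-1], twist=[0,0])

```text
time_s: 21.85
tool_pos: [619.3, 17.7, 88.7]
orientation: [-179.7, -0.0, 171.2]
ft_force: [-2.5, -15.9, 0.3]
finger_gap: 17.7
grasp_force: 40.1
```

Request:
servo_tool([
  [0.0008,0.005,0],
  [0.0008,0.005,0],
], grip=[-1,-1], twist=[0,0])

```text
time_s: 22.1
tool_pos: [619.5, 19.4, 88.7]
orientation: [-179.7, -0.0, 171.2]
ft_force: [-4.0, -17.3, 0.8]
finger_gap: 17.6
grasp_force: 40.1
```

Request:
servo_tool([
  [0.0008,0.005,0],
], grip=[-1], twist=[0])

```text
time_s: 22.22
tool_pos: [619.7, 20.2, 88.8]
orientation: [-179.7, -0.0, 171.2]
ft_force: [-3.6, -17.6, 1.1]
finger_gap: 17.4
grasp_force: 40.1
```

Request:
servo_tool([
  [0.0008,0.005,0],
  [0,0,0],
  [0,0,0],
], grip=[-1,-1,-1], twist=[0,0,0])

```text
time_s: 22.6
tool_pos: [619.8, 21.2, 88.7]
orientation: [-179.7, -0.0, 171.2]
ft_force: [-4.4, -16.8, 0.3]
finger_gap: 17.4
grasp_force: 40.1
```

Run:
```python
from rig import ctrl
import cv2, numpy as np
c=ctrl.read_camera("side")["image"][:,:,::-1]; t=ctrl.read_camera("top")["image"][:,:,::-1]
cv2.imwrite("pics/s4.png",np.hstack([cv2.resize(c[180:280,290:370],None,fx=4.8,fy=4.8,interpolation=2),cv2.resize(t[120:220,215:297],None,fx=4.8,fy=4.8,interpolation=2)]))
```

```text
(no output)
```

View pics/s4.png

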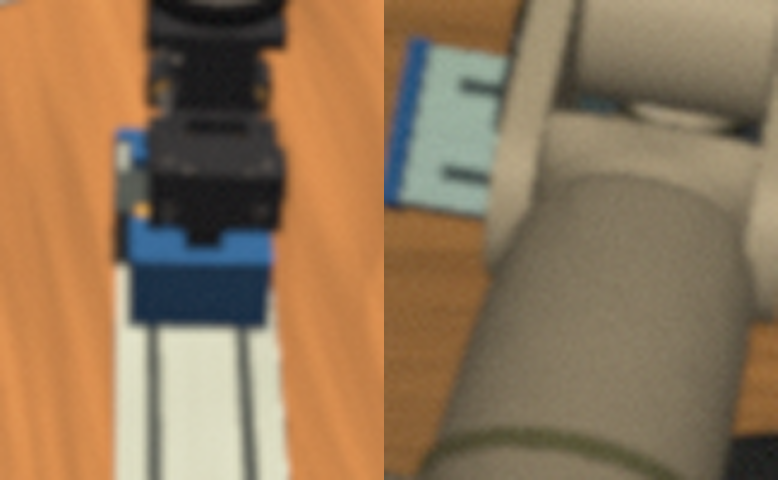

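The jaw is closed up to the tube against the stop, and the force corresponds to the pad being about 5.5 mm in. I'll release and rise.

Request:
servo_tool([
  [0,0,0],
  [0,0,0],
  [0,0,0],
  [0,0,0],
  [0,0,0],
  [0,0,0.05],
  [0,0,0.1],
  [0,0,0.15],
  [0,0,0.2],
  [0,0,0.2],
  [-0.2,0.1,0.1],
  [-0.2,0.2,0],
  [-0.25,0.2,0],
  [-0.25,0.2,0],
], grip=[-0.5,-0.2,0,0.2,0.2,0.2,0.2,0.2,0.2,0.2,0.2,0.2,0.2,0.2], twist=[0,0,0,0,0,0,0,0,0,0,0,0,0,0])

```text
time_s: 24.45
tool_pos: [440.8, 163.9, 249.5]
orientation: [180.0, 0.1, 171.3]
ft_force: [-0.2, 1.3, 0.8]
finger_gap: 52.9
grasp_force: 0.0
```

Request:
servo_tool([
  [-0.1,0.25,0],
  [-0.1,0.25,0],
  [-0.1,0.25,0],
  [0,0.2,0],
  [0,0,0],
  [0,0,0],
], grip=[0.2,0.2,0.2,0.2,0.2,0.2], twist=[0,0,0,0,0,0])

```text
time_s: 25.2
tool_pos: [382.5, 352.5, 249.1]
orientation: [-180.0, 0.0, 171.3]
ft_force: [0.5, -0.7, 0.9]
finger_gap: 53.0
grasp_force: 0.0
```

Run:
```python
from rig import ctrl
import cv2, numpy as np
c=ctrl.read_camera("side")["image"][:,:,::-1]; t=ctrl.read_camera("top")["image"][:,:,::-1]
cv2.imwrite("pics/s5.png",np.hstack([cv2.resize(c[170:370,220:380],(400,500),interpolation=2),cv2.resize(t[110:270,210:338],(400,500),interpolation=2)]))
```

```text
(no output)
```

View pics/s5.png

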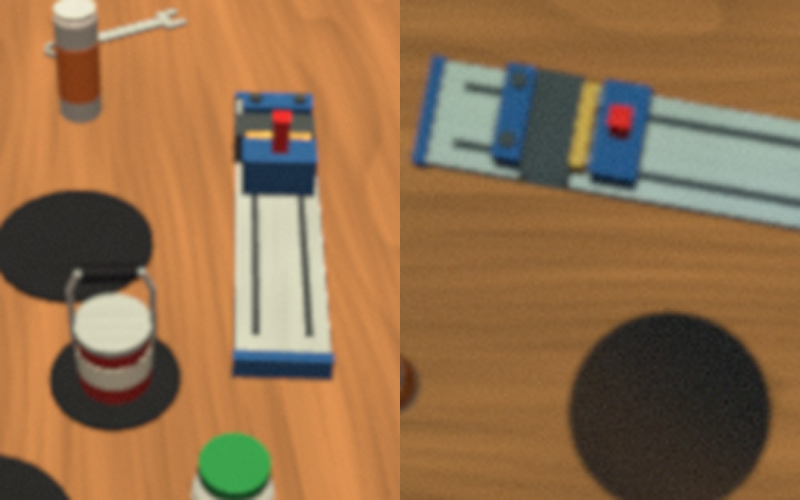

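The tube sits square and flush between stop (515,115) and pad (585,125), with the pad gap shortened. The tin is upright on the small mat, and everything else looks undisturbed.

```bash
python3 -c "
from rig import ctrl
print(ctrl.job_done())"
```

```text
the job is handed in; nothing more can be done
None
```

The job is handed in at about 25 s: the tin stands upright on the smallest mat, and the tube is clamped square with the pad about 5.5 of 8 mm in (estimated from wrist force and jaw travel); the spray can, jar and wrench were not touched.

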